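# Finish the soap layer and show its side label to the camera in the swivel mirror

## Task

Finish the bottom layer of soap cartons on the little pallet slab: set the plain carton flush alongside the one already there, then the labelled carton squarely across their ends with its label facing outward, setting each down gently so the layer is tight and centred on the slab. The camera on the rail cannot see that label directly, so then turn the sprung mirror by its tab until the label shows midway across the mirror as seen from the camera, and finish while still holding the mirror there, because it swings back if let go. Leave everything else on the table alone.

Things in the scene. Friction and masses are not known exactly. Their poses are not given: they have to be found in the camera images.
- slab_top (a point): plywood pallet slab on battens, 100 (x) x 130 (y) mm, fixed; point at the centre of its top face, 18 mm above the table, z up. The finished layer is 60 (x) x 90 (y) mm, centred here: two cartons side by side, lengthwise along slab y, centres at (x, y) = (-15, 15) mm (already there) and (15, 15) mm; one across their ends, lengthwise along slab x, centre (0, -30) mm, label to slab -y
- carton_a_mid (a point): plain cardboard soap carton 60 x 30 x 45 mm (length x width x height), about 0.09 kg, standing upright; point at its centre, half-way up (22.5 mm above what it stands on); x along its 60 mm length, y across its 30 mm width, z up. It already stands in its place on the slab and is loose
- carton_b_mid (a point): plain cardboard soap carton 60 x 30 x 45 mm (length x width x height), about 0.09 kg, standing upright; point at its centre, half-way up (22.5 mm above what it stands on); x along its 60 mm length, y across its 30 mm width, z up. Loose on the table to the left; goes beside the first. Beyond the far table edge on this side stands a laundry cart, its rim 0.25 m above the table
- carton_c_mid (a point): labelled cardboard soap carton 60 x 30 x 45 mm (length x width x height), about 0.09 kg, standing upright; point at its centre, half-way up (22.5 mm above what it stands on); x along its 60 mm length, y across its 30 mm width, z up. The label is on its -y face. Loose on the table to the left; goes across the ends of the other two
- label (a point): white 36 x 34 mm paper label with a black square mark, on one 60 x 45 mm face of the labelled carton and folded over its top edge; point at the middle of the mark, on the face, 24 mm above the carton's underside; the face looks to this point's -y
- lens (a point): front of the lens of the small grey camera that stands on the near end of the aluminium rail (rail 330 x 30 x 10 mm, fixed); 98 mm above the table; the camera looks level along this point's +x, toward the mirror's pivot axis 240 mm away
- glass (a point): middle of the face of the swivel mirror (glass 84 wide x 78 high mm in a black frame) at the far end of the rail; the point lies on the mirror's upright pivot axis, in the plane of the glass, 82 mm above the table; x is the normal out of the glass, z up
- tab (a point): upright black finger tab on top of the mirror, to be pinched from above: 10 mm thick (its x, along the glass normal), 40 mm wide (its y), 34 mm tall, its top 163 mm above the table; point on the pivot axis 148 mm above the table
- mirror (a joint): turn of the mirror about its upright pivot, rad, 0 at its stop (as it starts), growing anticlockwise from above to 1.4; a spring drives it back to 0 with 0.03 N m at 0 and 0.13 N m at 1.4
- view (a point): the camera's line of sight after reflection at the middle of the mirror: point at the middle of the mirror, x along the reflected line (it turns twice as far as the mirror); the label is centred in the mirror for the camera when this line, seen from above, passes through the label
- tissues: tissue box 116 x 158 x 112 mm, bystander, origin under its middle
- eraser: small eraser 21 x 52 x 12 mm, bystander
There are look-alikes about, which are no part of the job. What is shaped like the part that bears carton_a_mid but green is not meant.

How it is judged:
On the way:
1. the three cartons form the interlocked layer on the slab, label outward, and are released (x of carton_a_mid in the frame of slab_top between -0.025 and -0.005 m and y of carton_a_mid in the frame of slab_top between 0.005 and 0.025 m and z of carton_a_mid in the frame of slab_top between 0.0185 and 0.0265 m and angle between the x axis of each of carton_a_mid, carton_b_mid and the y axis of slab_top, either way round below 0.14 rad and angle between each of carton_a_mid, carton_b_mid, carton_c_mid's own z axis and vertical below 0.1 rad and x of carton_b_mid in the frame of slab_top between 0.008 and 0.022 m and y of carton_b_mid in the frame of slab_top between 0.008 and 0.022 m and z of carton_b_mid in the frame of slab_top between 0.0185 and 0.0265 m and x of carton_c_mid in the frame of slab_top between -0.007 and 0.007 m and y of carton_c_mid in the frame of slab_top between -0.037 and -0.023 m and z of carton_c_mid in the frame of slab_top between 0.0185 and 0.0265 m and angle between the x axis of carton_c_mid and the x axis of slab_top, either way round below 0.14 rad and y of label in the frame of slab_top below -0.034 m and contact force between the fingers and carton_a below 0.05 N and contact force between the fingers and carton_b below 0.05 N and contact force between the fingers and carton_c below 0.05 N), for 0.2 s.
At the end, for the whole second after the job is handed in: Cartons upright on the slab within 7 mm and 8 degrees of their places (the first within 10 mm), label outward, untouched by the fingers; the fingers hold the mirror still, off its stop, with the camera's reflected line of sight passing within 20 mm of the label's centre, seen from above (all of step 1 and y of label in the frame of view between -0.02 and 0.02 m and x of label in the frame of view above 0.05 m and contact force between the fingers and mirror above 0.5 N and value of joint mirror above 0.2 rad and velocity of joint mirror between -0.05 and 0.05 rad/s); the arm keeps its last pose, push and grip.
It fails at once if a carton is dropped ((linear speed of carton_b above 0.7 m/s and contact force between the fingers and carton_b below 0.05 N) or (linear speed of carton_c above 0.7 m/s and contact force between the fingers and carton_c below 0.05 N)).
It fails at once if the tissue box or the eraser is disturbed (moved over 30 mm) (distance of any of tissues, eraser from where it was at the start of the episode above 0.03 m).
It also fails if it takes over 61 s, if anything falls off the work surface, if the arm or the gripper's body presses on something with over 40 N, if the wrist force passes 120 N, or if a joint passes its speed limit or range.

## Robot

A 6-joint arm with a two-finger parallel gripper is mounted at the origin on the work surface; the furniture and walls round the work are solid. World frame = base frame: x ahead of the robot, y to its left, z up, the work surface at z = 0. Lengths are in m, angles in rad, forces in N, time in s.
With the tool pointing down it reaches from about 0.275 to 0.775 m from the base axis. Payload 14.6 kg.
Tool frame: the origin (TCP) lies on the centre line of the jaws, within the pads' length; the fingertips stand 17 mm ahead of it and the grasp point (between the pads) lies 2 mm behind it (bot.tips_ahead is the distance from the TCP to the fingertips, in m); z points along the fingers, y is the line along which they close (so a half turn about z gives the same grasp; the last joint's range is limited). The gripper opens to 85 mm and grips with 20 to 120 N. Pads are 22 mm wide; open, the fingers measure 114 mm over their backs; the gripper's body (76 mm by 85 mm) begins 54 mm behind the grasp point. The pads swing forward as they close: fully open they stand 13 mm farther back than shut.
Start: joints at [-1.479, 0.263, -0.048, 1.259, 0, 1.415], TCP at [0.128, -0.509, 0.248] pointing down, gripper open.
Joint ranges: [-2.65, 2.65], [-0.89, 1.7], [-1.18, 1.37], [-2.13, 2.11], [-1.35, 1.29], [-3.14, 3.14]. Speed limits (rad/s): [1.89, 1.89, 2.57, 2.79, 3.14, 3.14].

## Interface

Orientations are given as a rotation vector (axis times angle).
In Python, from station import bot, optics gives the robot as it stands. The module is installed in compiled form; this text tells all that it offers.
- The arm moves only by the tool play_rows, never from a script. Its argument "deltas" is a list of rows, each a list of 7 numbers: the closure in counts, from 0 (fully open) to 255 (shut), then the shift along the tool's x, y, z as a fraction of full scale, then the turn, a rotation vector about the tool's x, y, z as a fraction of full scale. A call has 1 to 10 rows; each row shifts and turns the commanded pose from where the row before left it, along the tool's axes as they then stand; what a row does not reach is not made up. Full scale, the value 1, is 50 mm for a shift and 5 degrees for a turn. A row lasts 1/10 s, in which the tool goes at most 50 mm and 8.59 degrees, less where a joint would pass 70% of its speed; a pose out of reach is approached as far as the arm can. A call with a number of a shift or a turn outside -1 to 1 is refused whole. A call with a gripper value outside its range is refused whole. The fingers move at their own pace and stop on an object; "newtons" is the grip in N (left out, the last holds). Time passes only in rows, so rows that do not move let the fingers close. It gives the time, the measured TCP pose, the force, the opening and the grip force at its end, in the units of the state.
- bot.read_state(): the state, without advancing time (a new reading comes with each control period).
- optics.get_image(name): name is "scene" or "side" or "wrist"; returns a dict with "img" (480x640x3 uint8, red, green, blue), "fovy" (degrees; the focal length in pixels is half the picture's height over the tangent of half this angle, whatever the lens; pixels are square), "cx", "cy" (the principal point, pixels), "extrinsics" (4x4, takes a point from world to camera coordinates); the wrist camera has in their place "tool_from_camera" (4x4, takes a point from camera to tool coordinates, whose origin is the TCP and whose axes are the flange's). Camera axes: x right, y up, looking along -z (the intrinsics and any distortion apply to the point x, -y, -z); pixel columns grow to the right and rows downward; lengths in m; the calibration is good to about 2 mm. A picture is of the moment at which its call begins: read the wrist's pose just before it. There is no depth.
- bot.sign_off(): hands the job in; it is judged then, once.
The state is a dict: "time": time; "joints": joint angles; "joint_velocities": joint speeds; "effort": joint torques, N m; "eef_pos": TCP position; "orientation": TCP orientation; "wrist_force": force on the tool from outside, world axes, zero at the start; "moment": the same for the moment, N m; "finger_gap": finger opening in m; "gripper_force": force on a finger pad.
Only numpy, scipy, OpenCV 4.12 (cv2) and the standard library are available. Lean on these libraries where they do the work, as an engineer would, in place of code of your own. Each camera call takes 0.05 s, during which the arm holds its last target. There are 200 camera calls.

## Working session

There is one attempt and no reset: what is moved stays moved. The work goes in short steps, Python scripts to look and compute and a tool call to move; the robot and the scene stay as the last step left them, time stands still between calls to the robot, and variables do not carry over. Pictures are saved under pics/ and viewed, at most 10 in all, crops included, and the job is handed in when it is done.

Besides the shell and the picture viewer there is one more tool, called as name(argument=value, ...), one argument or row to a line, values as JSON. play_rows: Moves the arm, as the interface text tells. Its arguments: {"type":"object","properties":{"deltas":{"type":"array","items":{"type":"array","items":{"type":"number"}}},"newtons":{"type":"number"}},"required":["deltas"]}

```bash
mkdir -p pics
cat > h.py <<'E'
import numpy as np, cv2
from scipy.spatial.transform import Rotation as R
from station import bot, optics
def K(d):
    f=d['img'].shape[0]/2/np.tan(np.radians(d['fovy'])/2); return f,d['cx'],d['cy']
def ext(d,s=None):
    if 'extrinsics' in d: return np.array(d['extrinsics'])
    T=np.eye(4);T[:3,:3]=R.from_rotvec(s['orientation']).as_matrix();T[:3,3]=s['eef_pos']
    return np.linalg.inv(T@np.array(d['tool_from_camera']))
def ray(d,u,v,z,E=None):
    E=ext(d) if E is None else E
    f,cx,cy=K(d); r=E[:3,:3].T@np.array([(u-cx)/f,-(v-cy)/f,-1]); o=-E[:3,:3].T@E[:3,3]
    return o+r*(z-o[2])/r[2]
def proj(d,p,E=None):
    E=ext(d) if E is None else E
    f,cx,cy=K(d); q=E[:3,:3]@np.array(p)+E[:3,3]; return cx+f*q[0]/-q[2], cy-f*q[1]/-q[2]
def save(n,im): cv2.imwrite('pics/'+n,cv2.cvtColor(im,cv2.COLOR_RGB2BGR))
E
python3 - <<'E'
from h import *
import pickle
for n in ['scene','side','wrist']:
    s=bot.read_state(); d=optics.get_image(n); save(n+'0.png',d['img']); d['s']=s; pickle.dump(d,open(n+'.pkl','wb'))
    print(n,{k:(np.round(v,3).tolist() if not isinstance(v,str) else v) for k,v in d.items() if k not in('img','s')})
    if n!='wrist': print(-np.array(d['extrinsics'])[:3,:3].T@np.array(d['extrinsics'])[:3,3])
print(s)
E
```

```text
scene {'fovy': 54.746, 'cx': 329.192, 'cy': 239.448, 'extrinsics': [[-0.977, 0.213, -0.019, 0.371], [-0.103, -0.39, 0.915, -0.135], [0.187, 0.896, 0.403, -1.078], [0.0, 0.0, 0.0, 1.0]]}
[0.55057797 0.83362582 0.56484334]
side {'fovy': 57.986, 'cx': 317.177, 'cy': 244.652, 'extrinsics': [[-0.211, 0.977, 0.015, 0.215], [-0.802, -0.182, 0.569, 0.204], [0.559, 0.108, 0.822, -1.236], [0.0, 0.0, 0.0, 1.0]]}
[ 0.8997748  -0.0389847   0.89694415]
wrist {'fovy': 64.695, 'cx': 321.715, 'cy': 241.022, 'tool_from_camera': [[-0.001, 0.962, 0.272, 0.069], [1.0, 0.001, 0.0, -0.0], [-0.0, 0.272, -0.962, -0.127], [0.0, 0.0, 0.0, 1.0]]}
{'time': 0.1, 'joints': array([-1.47930159e+00,  2.63448533e-01, -4.88497889e-02,  1.25941979e+00,
        3.18816931e-06,  1.41551445e+00]), 'joint_velocities': array([ 1.54223374e-04,  1.09564928e-05,  5.22395963e-04,  1.29613854e-03,
        1.69408998e-03, -4.71325266e-05]), 'effort': array([ 3.81204154e-03, -6.38575315e+01,  3.85064757e+01,  9.89062741e-03,
       -1.24517196e-04,  1.13521915e-05]), 'eef_pos': array([ 0.12823039, -0.50886111,  0.24789565]), 'orientation': array([-3.11679391e+00, -3.86539568e-01, -5.11623921e-05]), 'wrist_force': array([-0.63703302, -0.13757965, -0.67891012]), 'moment': array([ 0.05056758,  0.05142751, -0.04939383]), 'gripper_force': 0.0, 'finger_gap': 0.08506234231423394}
```

View pics/scene0.png

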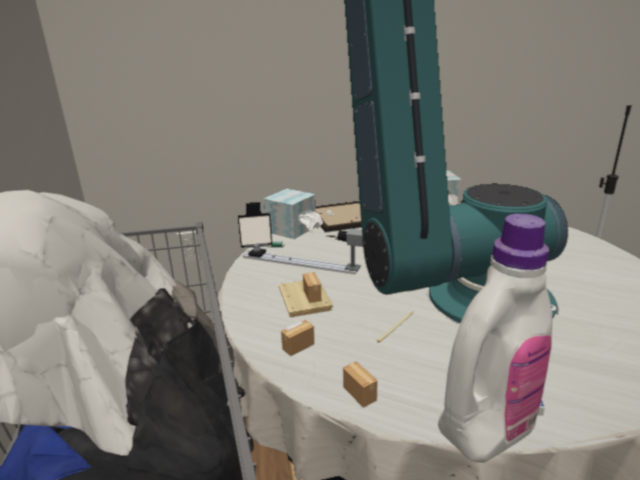

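View pics/side0.png

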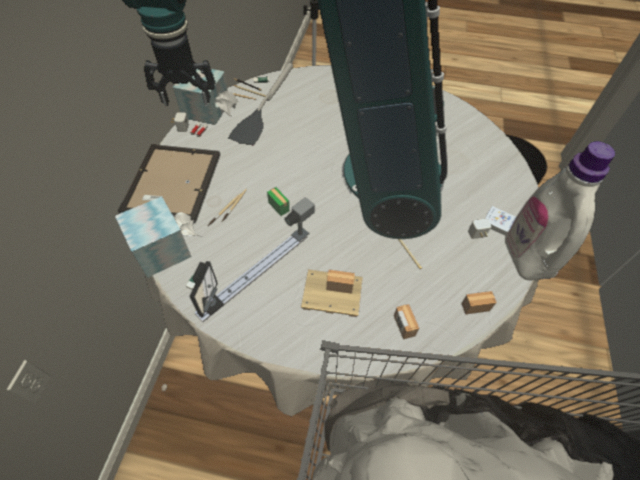

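The scene view shows the slab at (305,295) with carton A at (312,287), the labelled carton at (297,337) and the plain one at (360,383). In the side view these are at (332,292), (340,281), (407,320) and (480,301).
Possible mix-ups are the green carton at side (278,200), the white cubes at (480,228) and (180,120), and the second tissue box. By the description, the plain carton is at side (480,301) and the labelled one at (407,320). I'll check that in a close crop.

```bash
cat > m.py <<'E'
from h import *
import pickle
d=pickle.load(open('side.pkl','rb')); im=d['img']
c=im[240:350,180:515]; save('crop.png',cv2.resize(c,None,fx=2.38,fy=2.38,interpolation=cv2.INTER_CUBIC))
hsv=cv2.cvtColor(im,cv2.COLOR_RGB2HSV)
for u,v in [(480,300),(405,318),(413,322),(340,282),(340,272),(315,300),(345,307),(355,295)]: print((u,v),im[v,u],hsv[v,u])
for n,pts in {'b':(480,295),'c':(406,312),'a':(340,273)}.items(): print(n,ray(d,*pts,0.045 if n!='a' else .063))
# slab colour
m=cv2.inRange(hsv,(10,60,60),(30,255,255)); 
nn,l,st,ce=cv2.connectedComponentsWithStats(m)
for i in range(1,nn):
    if st[i,4]>80 and 230<ce[i,1]<350 and 290<ce[i,0]<520:
        print(st[i],ce[i])
for n,p in {'lens':(297,205),'mirrorbase':(211,303),'tabtop':(205,265)}.items(): print(n,ray(d,*p,{'lens':.11,'mirrorbase':.02,'tabtop':.163}[n]))
E
python3 m.py
```

```text
(480, 300) [199 154 103] [ 16 123 199]
(405, 318) [204 186 166] [ 16  48 204]
(413, 322) [207 164 112] [ 16 117 207]
(340, 282) [155 121  85] [ 15 115 155]
(340, 272) [196 153 105] [ 16 118 196]
(315, 300) [196 177 130] [ 21  86 196]
(345, 307) [200 177 133] [ 20  85 200]
(355, 295) [201 180 132] [ 21  88 201]
b [0.37401585 0.23175886 0.045     ]
c [0.45189637 0.07432267 0.045     ]
a [ 0.39754372 -0.08231478  0.063     ]
[ 301  270   61   46 2258] [332.24579274 291.74889283]
[462 291  35  23 571] [478.77408056 301.8178634 ]
[395 304  24  35 388] [408.26804124 320.92010309]
lens [ 0.26477827 -0.21277842  0.11      ]
mirrorbase [ 0.51247669 -0.35283836  0.02      ]
tabtop [ 0.49872167 -0.34237286  0.163     ]
```

View pics/crop.png

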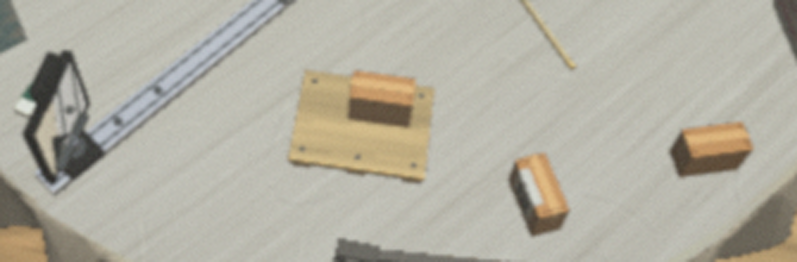

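The crop shows the plain, unlabelled carton at (710,148), so that is B. The carton at (540,193) has the white label on its left face, so that is C. A stands on the slab at (382,98). Next I turn the tool and move over the cartons for a close look.

play_rows(
  deltas=[
    [0,0,0,0,0,0,-1],
    [0,0,0,0,0,0,-1],
    [0,0,0,0,0,0,-1],
    [0,0,0,0,0,0,-1],
    [0,0,0,0,0,0,-1],
    [0,0,0,0,0,0,-1],
    [0,0,0,0,0,0,-1],
    [0,0,0,0,0,0,-1],
    [0,0,0,0,0,0,-1],
    [0,0,0,0,0,0,-1],
  ],
  newtons=30,
)

```text
time: 1.15
eef_pos: [0.1283, -0.509, 0.2481]
orientation: [-2.659, -1.673, -0.0]
wrist_force: [-0.8, 0.2, -0.2]
finger_gap: 0.0855
gripper_force: 0.0
```

play_rows(
  deltas=[
    [0,0,0,0,0,0,-1],
    [0,0,0,0,0,0,-1],
    [0,0,0,0,0,0,-1],
    [0,0,0,0,0,0,-1],
    [0,0,0,0,0,0,-1],
    [0,0,0,0,0,0,-1],
    [0,0,0,0,0,0,-1],
    [0,0,0,0,0,0,-1],
    [0,0,0,0,0,0,-1],
    [0,0,0,0,0,0,-1],
  ],
)

```text
time: 2.15
eef_pos: [0.1282, -0.509, 0.2481]
orientation: [-1.703, -2.64, -0.001]
wrist_force: [0.5, 0.4, -0.0]
finger_gap: 0.0856
gripper_force: 0.0
```

play_rows(
  deltas=[
    [0,0,0,0,0,0,-1],
    [0,0,0,0,0,0,-1],
    [0,0,0,0,0,0,-1],
    [0,0,0,0,0,0,-1],
    [0,0,0,0,0,0,-1],
    [0,0,0,0,0,0,-1],
    [0,0,0,0,0,0,-1],
    [0,0,0,0,0,0,-1],
    [0,0,0,0,0,0,-1],
    [0,0,0,0,0,0,-1],
  ],
)

```text
time: 3.15
eef_pos: [0.1282, -0.509, 0.2481]
orientation: [-0.428, -3.112, -0.001]
wrist_force: [-0.0, 0.5, 0.2]
finger_gap: 0.0854
gripper_force: 0.0
```

play_rows(
  deltas=[
    [0,0,0,0,0,0,-1],
    [0,0,0,0,0,0,-1],
    [0,0,0,0,0,0,-1],
    [0,0,0,0,0,0,-0.17],
  ],
)

```text
time: 3.55
eef_pos: [0.1282, -0.509, 0.2481]
orientation: [0.003, -3.142, -0.001]
wrist_force: [-0.4, 0.6, -0.3]
finger_gap: 0.0853
gripper_force: 0.0
```

play_rows(
  deltas=[
    [0,-0.29,0.58,-0.05,0,0,0],
    [0,-0.29,0.58,-0.05,0,0,0],
    [0,-0.29,0.58,-0.05,0,0,0],
    [0,-0.29,0.58,-0.05,0,0,0],
    [0,-0.29,0.58,-0.05,0,0,0],
    [0,-0.29,0.58,-0.05,0,0,0],
    [0,-0.29,0.58,-0.05,0,0,0],
    [0,-0.29,0.58,-0.05,0,0,0],
    [0,-0.29,0.58,-0.05,0,0,0],
    [0,-0.29,0.58,-0.05,0,0,0],
  ],
)

```text
time: 4.55
eef_pos: [0.2735, -0.2179, 0.2734]
orientation: [0.004, 3.141, -0.0]
wrist_force: [0.3, -0.5, 0.1]
finger_gap: 0.0852
gripper_force: 0.0
```

play_rows(
  deltas=[
    [0,-0.29,0.58,-0.05,0,0,0],
    [0,-0.29,0.58,-0.05,0,0,0],
    [0,-0.29,0.58,-0.05,0,0,0],
    [0,-0.29,0.58,-0.05,0,0,0],
    [0,-0.29,0.58,-0.05,0,0,0],
    [0,-0.29,0.58,-0.05,0,0,0],
    [0,-0.29,0.58,-0.05,0,0,0],
    [0,-0.29,0.58,-0.05,0,0,0],
    [0,-0.29,0.58,-0.05,0,0,0],
    [0,0,0,0,0,0,0],
  ],
)

```text
time: 5.55
eef_pos: [0.4049, 0.0443, 0.2957]
orientation: [-0.002, 3.141, 0.001]
wrist_force: [-0.2, -0.4, 0.5]
finger_gap: 0.0856
gripper_force: 0.0
```

```bash
cat > w.py <<'E'
from h import *
import pickle,sys
n=sys.argv[1]
s=bot.read_state(); d=optics.get_image('wrist'); d['s']=s; pickle.dump(d,open(n+'.pkl','wb')); save(n+'.png',d['img']); E=ext(d,s)
print(s['eef_pos'],s['orientation'],s['joints'].round(3))
hsv=cv2.cvtColor(d['img'],cv2.COLOR_RGB2HSV)
m=cv2.inRange(hsv,(10,60,60),(30,255,255))
nn,l,st,ce=cv2.connectedComponentsWithStats(m)
for i in range(1,nn):
    if st[i,4]>600: print(st[i],ce[i].round(1),ray(d,*ce[i],0.03,E).round(4))
E
python3 w.py w1
```

```text
[0.40488013 0.04431649 0.29574337] [-1.65960415e-03  3.14139118e+00  9.06182091e-04] [-9.200e-02  4.800e-02 -1.880e-01  1.335e+00  1.000e-03 -9.300e-02]
[302   0  79 105 831] [345.1  55.7] [0.2647 0.0666 0.03  ]
[ 532   85  108  129 5590] [604.3 161. ] [0.3624 0.3314 0.03  ]
[ 481  155   66   49 1904] [513.7 179.1] [0.3806 0.242  0.03  ]
[  127   164   133    97 10575] [194.7 212.6] [ 0.4155 -0.0893  0.03  ]
[ 444  222  147   62 6164] [531.9 256.2] [0.464  0.2732 0.03  ]
[ 330  225   49   63 1371] [355.7 255.6] [0.4633 0.0814 0.03  ]
[ 350  286  228   53 3450] [460.9 306.8] [0.5241 0.2019 0.03  ]
```

View pics/w1.png

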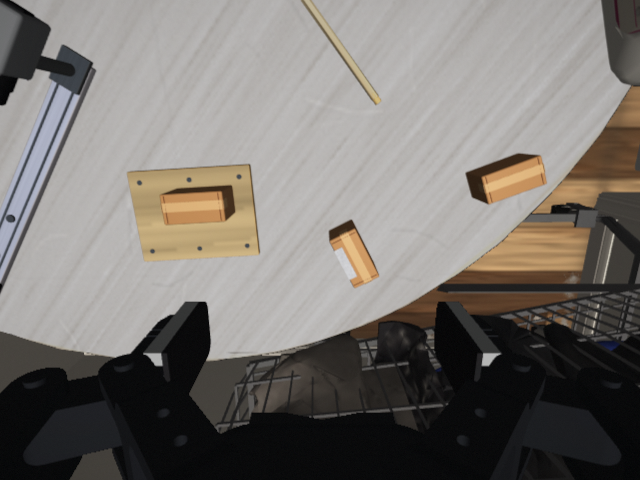

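The wrist view shows the slab quad at (128,172), (250,165), (259,254), (145,262), with A's top around (193,202). C's top runs from (340,225) to (372,280) with the label on its left, and B's top runs from (485,190) to (545,165). The dark cart rim near (445–640,288) needs a clearance check.

```bash
cat > m2.py <<'E'
from h import *
import pickle
d=pickle.load(open('side.pkl','rb'))
for p in [(325,346),(480,358),(635,378)]: print('cart side',p,ray(d,*p,.25).round(3))
d=pickle.load(open('w1.pkl','rb')); E=ext(d,d['s'])
for p in [(443,288),(640,288),(585,215),(250,370)]: print('cart wrist',p,ray(d,*p,.25,E).round(3),ray(d,*p,0,E).round(3))
save('zoom.png',np.hstack([cv2.resize(d['img'][y:y+110,x:x+110],(400,400),interpolation=cv2.INTER_CUBIC) for x,y in [(300,210),(455,130)]]))
save('zoom2.png',cv2.resize(d['img'][140:290,110:310],(800,600),interpolation=cv2.INTER_CUBIC))
E
python3 m2.py
```

```text
cart side (325, 346) [ 0.646 -0.071  0.25 ]
cart side (480, 358) [0.613 0.167 0.25 ]
cart side (635, 378) [0.594 0.397 0.25 ]
cart wrist (443, 288) [0.409 0.104 0.25 ] [0.514 0.19  0.   ]
cart wrist (640, 288) [0.409 0.2   0.25 ] [0.514 0.427 0.   ]
cart wrist (585, 215) [0.372 0.167 0.25 ] [0.425 0.344 0.   ]
cart wrist (250, 370) [0.455 0.007 0.25 ] [ 0.627 -0.047  0.   ]
```

View pics/zoom.png

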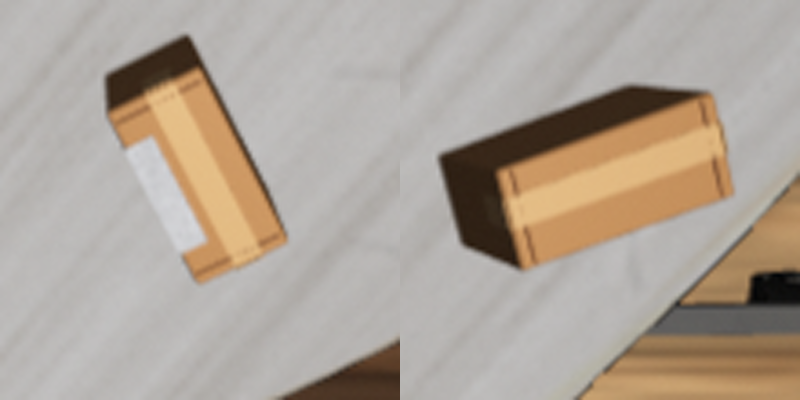

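View pics/zoom2.png

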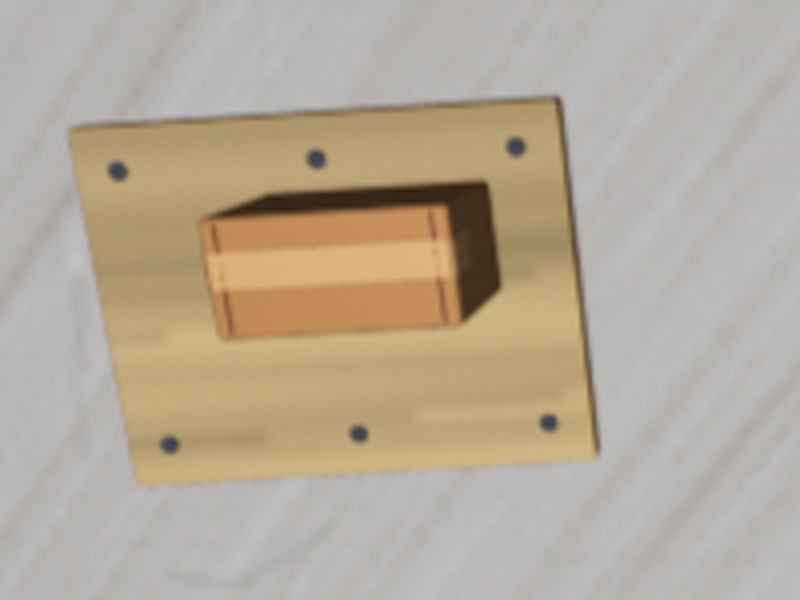

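The zooms give clear corners for every top face: C in the left panel, B in the right panel, and the slab with A in the second picture. I'll convert them to poses.

```bash
cat > m3.py <<'E'
from h import *
import pickle
d=pickle.load(open('w1.pkl','rb')); E=ext(d,d['s'])
def q(pts,sc,off,z): return np.array([ray(d,p[0]/sc+off[0]-.5+.5/sc,p[1]/sc+off[1]-.5+.5/sc,z,E)[:2] for p in pts])
Q={'C':q([(108,113),(203,68),(287,238),(198,283)],400/110,(300,210),.045),
'B':q([(97,172),(312,92),(333,193),(123,268)],400/110,(455,130),.045),
'S':q([(70,128),(560,98),(598,456),(137,485)],4,(110,140),.018),
'A':q([(202,220),(447,204),(460,324),(222,338)],4,(110,140),.063)}
for k,v in Q.items():
    e=np.roll(v,-1,0)-v
    print(k,v.mean(0).round(4),'len',np.linalg.norm(e,axis=1).round(4),'deg',np.degrees(np.arctan2(e[:,1],e[:,0])).round(1))
E
python3 m3.py
```

```text
C [0.4614 0.0788] len [0.0298 0.0572 0.0293 0.0586] deg [ 116.2   26.7  -61.2 -152.8]
B [0.3795 0.2347] len [0.059  0.0287 0.0586 0.0283] deg [ 111.1   20.3  -69.3 -158.8]
S [ 0.4196 -0.0933] len [0.1298 0.0986 0.1304 0.0994] deg [  93.4    3.2  -86.3 -177.1]
A [ 0.4041 -0.0795] len [0.0587 0.0292 0.0582 0.0289] deg [  93.7    2.1  -86.6 -177. ]
```

play_rows(
  deltas=[
    [0,0.085,0.635,0.4,0,0,0],
    [0,0.085,0.635,0.4,0,0,0],
    [0,0.085,0.635,0.4,0,0,0],
    [0,0.085,0.635,0.4,0,0,0],
    [0,0.085,0.635,0.4,0,0,0],
    [0,0.085,0.635,0.4,0,0,0],
    [0,0,0,0.4,0,0,-1],
    [0,0,0,0.4,0,0,-1],
    [0,0,0,0.4,0,0,-1],
    [0,0,0,0.4,0,0,-1],
  ],
)

```text
time: 6.6
eef_pos: [0.3784, 0.2315, 0.0951]
orientation: [-0.547, 3.094, -0.0]
wrist_force: [-0.7, 0.4, 0.1]
finger_gap: 0.0852
gripper_force: 0.0
```

play_rows(
  deltas=[
    [0,0,0,0.4,0,0,-0.18],
    [0,0,0,0,0,0,0],
    [0,0,0,0,0,0,0],
  ],
)

```text
time: 6.9
eef_pos: [0.3784, 0.2318, 0.0762]
orientation: [0.566, -3.09, 0.0]
wrist_force: [0.1, -0.2, 0.7]
finger_gap: 0.0855
gripper_force: 0.0
```

```bash
cat > p.py <<'E'
from h import *
import sys
s=bot.read_state(); M=R.from_rotvec(s['orientation']).as_matrix(); p=np.array(s['eef_pos'])
print(s['time'],p.round(4),'xyaw',np.degrees(np.arctan2(M[1,0],M[0,0])).round(2),'tilt',M[:,2].round(3),'q',s['joints'].round(2),'gap',s['finger_gap'],s['gripper_force'],np.round(s['wrist_force'],1))
a=list(map(float,sys.argv[1:]))
if a:
    t=np.array(a[:3]); print('units',(M.T@(t-p)/.05).round(3))
    if len(a)>3: print('turn',-(((a[3]-np.degrees(np.arctan2(M[1,0],M[0,0]))+180)%360)-180)/5)
E
python3 p.py 0.3795 0.2347 0.026 200.9; python3 w.py w2 >/dev/null
python3 - <<'E'
from h import *
import pickle
d=pickle.load(open('w2.pkl','rb'));E=ext(d,d['s']);im=d['img'].copy()
B=np.array([.3795,.2347]);
for a,b in [(1,1),(1,-1),(-1,-1),(-1,1)]:
    o=R.from_euler('z',20.9,degrees=True).as_matrix()@[a*.015,b*.03,0]
    u,v=proj(d,[B[0]+o[0],B[1]+o[1],.045],E); cv2.circle(im,(int(u),int(v)),3,(255,0,0),-1)
save('w2b.png',im)
E
```

```text
6.9 [0.3784 0.2318 0.0762] xyaw -159.24 tilt [-0. -0. -1.] q [ 0.37  0.26 -0.57  0.74 -0.    0.  ] gap 0.08547276421508071 0.0 [ 0.1 -0.2  0.7]
units [-0.042  0.047  1.004]
turn -0.02704884920922268
```

View pics/w2b.png

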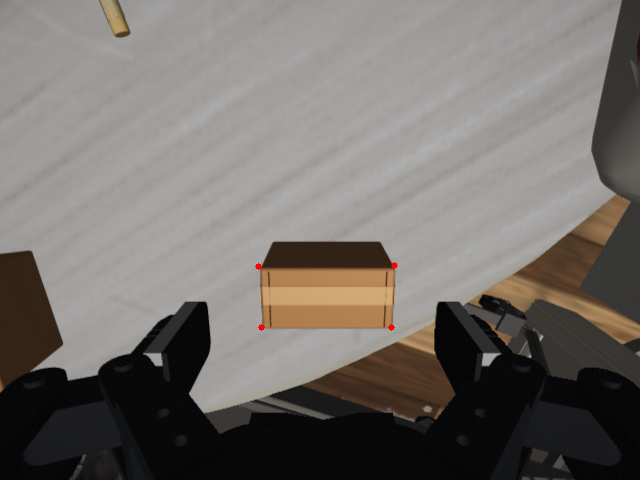

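The red predicted corners land on B's top face, at (260,266), (394,266), (391,328) and (262,328). The estimate holds, so I'll descend and grip.

play_rows(
  deltas=[
    [0,-0.04,0.05,0.3,0,0,0],
    [0,0,0,0.4,0,0,0],
    [0,0,0,0.3,0,0,0],
    [0,0,0,0,0,0,0],
    [255,0,0,0,0,0,0],
    [255,0,0,0,0,0,0],
    [255,0,0,0,0,0,0],
    [255,0,0,0,0,0,0],
    [255,0,0,0,0,0,0],
  ],
  newtons=30,
)

```text
time: 7.85
eef_pos: [0.3801, 0.2356, 0.027]
orientation: [-0.569, 3.088, 0.0]
wrist_force: [-1.2, -1.3, 6.8]
finger_gap: 0.0599
gripper_force: 31.4
```

play_rows(
  deltas=[
    [255,0,0,-0.3,0,0,0],
    [255,0,0,-0.6,0,0,0.875],
    [255,0,0,-0.6,0,0,0.875],
    [255,0,0,-0.6,0,0,0.875],
    [255,0,0,-0.3,0,0,0.875],
    [255,0,0,0,0,0,0],
  ],
)

```text
time: 8.45
eef_pos: [0.3805, 0.2359, 0.1483]
orientation: [-0.091, 3.136, 0.002]
wrist_force: [0.7, -0.7, -1.7]
finger_gap: 0.0594
gripper_force: 33.7
```

```bash
python3 p.py 0.4376 -0.0772 0.125 183.3
```

```text
8.45 [0.3805 0.2359 0.1483] xyaw -176.69 tilt [ 0.004  0.002 -1.   ] q [ 0.37  0.19 -0.44  0.94 -0.    0.31] gap 0.05943441950686348 33.73357594013214 [ 0.7 -0.7 -1.7]
units [-0.776 -6.317  0.46 ]
turn 0.002761569334984415
```

play_rows(
  deltas=[
    [255,-0.03,-0.3,0,0,0,0],
    [255,-0.07,-0.6,0,0,0,0],
    [255,-0.07,-0.6,0,0,0,0],
    [255,-0.07,-0.6,0,0,0,0],
    [255,-0.07,-0.6,0,0,0,0],
    [255,-0.07,-0.6,0,0,0,0],
    [255,-0.07,-0.6,0.1,0,0,0],
    [255,-0.07,-0.6,0.1,0,0,0],
    [255,-0.07,-0.6,0.1,0,0,0],
    [255,-0.07,-0.6,0.1,0,0,0],
  ],
)

```text
time: 9.45
eef_pos: [0.4288, -0.0483, 0.125]
orientation: [0.097, -3.14, -0.0]
wrist_force: [0.9, -0.2, -0.9]
finger_gap: 0.0598
gripper_force: 33.7
```

play_rows(
  deltas=[
    [255,-0.07,-0.4,0.05,0,0,0],
    [255,-0.04,-0.21,0,0,0,0],
    [255,0,0,0,0,0,0],
    [255,0,0,0,0,0,0],
  ],
)

```text
time: 9.85
eef_pos: [0.4361, -0.0766, 0.1232]
orientation: [0.094, -3.14, -0.001]
wrist_force: [-0.5, 0.3, -0.7]
finger_gap: 0.0597
gripper_force: 33.6
```

```bash
python3 p.py 0.4376 -0.0772 0.047 183.3; python3 w.py w3 >/dev/null
python3 - <<'E'
from h import *
import pickle
d=pickle.load(open('w3.pkl','rb'));E=ext(d,d['s']);im=d['img'].copy()
S=np.array([.4196,-.0933,0]);Rz=R.from_euler('z',3.3,degrees=True).as_matrix()
def dot(x,y,z,c):
    u,v=proj(d,S+Rz@[x,y,z],E); cv2.circle(im,(int(round(u)),int(round(v))),2,c,-1)
for a in(1,-1):
  for b in (1,-1): dot(a*.05,b*.065,.018,(255,0,0)); dot(-.0147+a*.015,.0147+b*.03,.063,(0,0,255))
save('w3b.png',im)
E
```

```text
9.85 [ 0.4361 -0.0766  0.1232] xyaw -176.57 tilt [-0.  0. -1.] q [-0.36  0.21 -0.49  0.88  0.   -0.42] gap 0.0596953323951361 33.644497990608215 [-0.5  0.3 -0.7]
units [-0.03  -0.015  1.523]
turn 0.026759844401885856
```

View pics/w3b.png

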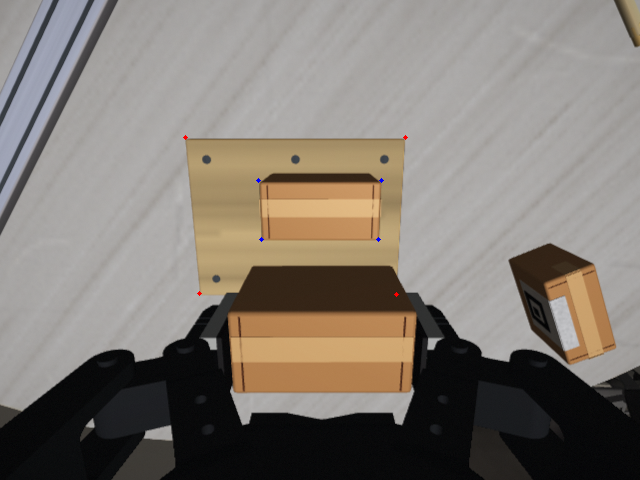

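The overlay fits: red dots sit on the slab corners (186,138), (405,138) and (200,293), and blue dots on A's top at (258,181)–(381,181). B is held square in the grip. C shows at (565,300) with its label on the left side. I'll lower B beside A.

play_rows(
  deltas=[
    [255,-0.03,-0.015,0.2,0,0,0],
    [255,0,0,0.3,0,0,0],
    [255,0,0,0.3,0,0,0],
    [255,0,0,0.3,0,0,0],
    [255,0,0,0.2,0,0,0],
    [255,0,0,0.15,0,0,0],
    [255,0,0,0.05,0,0,0],
    [255,0,0,0,0,0,0],
    [255,0.03,0,0,0,0,0],
    [255,0.02,0,0,0,0,0],
  ],
)

```text
time: 10.9
eef_pos: [0.4356, -0.0782, 0.0486]
orientation: [-0.093, 3.14, -0.0]
wrist_force: [0.2, -0.1, -0.6]
finger_gap: 0.0594
gripper_force: 33.6
```

play_rows(
  deltas=[
    [255,0,0,0.02,0,0,0],
    [255,0,0,0.02,0,0,0],
    [255,0,0,0,0,0,0],
  ],
)

```text
time: 11.2
eef_pos: [0.4355, -0.0781, 0.0462]
orientation: [-0.093, 3.14, 0.0]
wrist_force: [-0.0, 0.8, -0.8]
finger_gap: 0.0597
gripper_force: 33.6
```

```bash
python3 p.py 0.4351 -0.0773 0.0445 183.3
```

```text
11.2 [ 0.4355 -0.0781  0.0462] xyaw -176.61 tilt [ 0.  0. -1.] q [-0.36  0.3  -0.62  0.66  0.   -0.42] gap 0.059694549880413825 33.64709973335266 [-0.   0.8 -0.8]
units [0.007 0.016 0.035]
turn 0.017155177211770935
```

play_rows(
  deltas=[
    [255,0,0.01,0.02,0,0,0],
    [255,0,0,0.01,0,0,0],
    [255,0,0,0,0,0,0],
  ],
)

```text
time: 11.5
eef_pos: [0.4355, -0.0775, 0.045]
orientation: [-0.093, 3.14, -0.0]
wrist_force: [-1.8, 1.1, 7.0]
finger_gap: 0.0597
gripper_force: 34.5
```

play_rows(
  deltas=[
    [0,0,0,0,0,0,0],
    [0,0,0,0,0,0,0],
    [0,0,0,0,0,0,0],
    [0,0,0,0,0,0,0],
    [0,0,0,-0.2,0,0,0],
    [0,0,0,-0.6,0,0,0],
    [0,0,0,-0.6,0,0,0],
    [0,0,0,-0.6,0,0,0],
    [0,0,0,0,0,0,0],
  ],
)

```text
time: 12.4
eef_pos: [0.4371, -0.0781, 0.1485]
orientation: [-0.093, 3.135, -0.003]
wrist_force: [1.0, 0.3, -1.1]
finger_gap: 0.0858
gripper_force: 0.0
```

```bash
python3 p.py 0.4614 0.0788 0.145 117.2; python3 w.py w4 >/dev/null
cat > ov.py <<'E'
from h import *
import pickle,sys
n=sys.argv[1]
d=pickle.load(open(n+'.pkl','rb'));E=ext(d,d['s']);im=d['img'].copy()
S=np.array([.4196,-.0933,0]);Rz=R.from_euler('z',3.3,degrees=True).as_matrix()
def dot(x,y,z,c):
    u,v=proj(d,S+Rz@[x,y,z],E); cv2.circle(im,(int(round(u)),int(round(v))),2,c,-1)
for a in(1,-1):
  for b in (1,-1):
    dot(-.015+a*.015,.015+b*.03,.063,(0,0,255)); dot(.015+a*.015,.015+b*.03,.063,(255,0,0)); dot(a*.03,-.03+b*.015,.063,(0,255,0))
save(n+'b.png',im)
E
python3 ov.py w4
```

```text
12.4 [ 0.4371 -0.0781  0.1485] xyaw -176.6 tilt [ 0.005 -0.002 -1.   ] q [-0.36  0.18 -0.44  0.94 -0.   -0.42] gap 0.08575101598111368 0.0 [ 1.   0.3 -1.1]
units [-0.672  3.104  0.067]
turn 13.239700371183664
```

View pics/w4b.png

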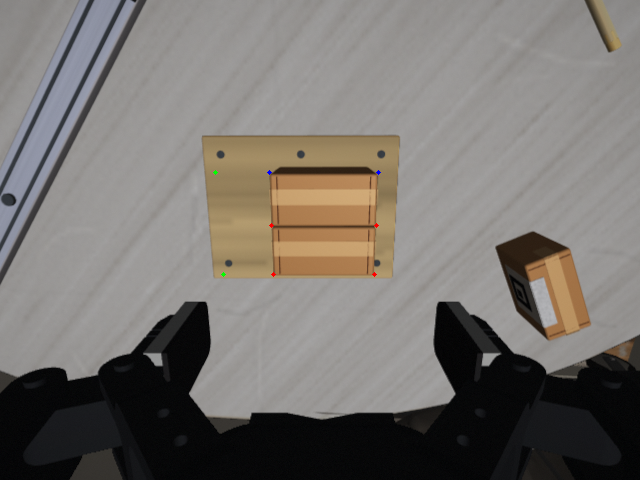

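B is in place: its top lies flush against A at (273–376, 226–275), on the predicted dots, and the green dots mark C's place to the left. Moving on to C.

play_rows(
  deltas=[
    [0,-0.11,0.52,0,0,0,0],
    [0,-0.11,0.52,0,0,0,0],
    [0,-0.11,0.52,0,0,0,0],
    [0,-0.11,0.52,0,0,0,0],
    [0,-0.11,0.52,0,0,0,0],
    [0,-0.12,0.5,0,0,0,0],
    [0,0,0,0,0,0,1],
    [0,0,0,0,0,0,1],
    [0,0,0,0,0,0,1],
    [0,0,0,0,0,0,1],
  ],
)

```text
time: 13.45
eef_pos: [0.4592, 0.0792, 0.144]
orientation: [-0.459, -3.106, 0.0]
wrist_force: [-0.0, -0.1, -0.3]
finger_gap: 0.0855
gripper_force: 0.0
```

play_rows(
  deltas=[
    [0,0,0,0.1,0,0,1],
    [0,0,0,0.1,0,0,1],
    [0,0,0,0.1,0,0,1],
    [0,0,0,0.1,0,0,1],
    [0,0,0,0.1,0,0,1],
    [0,0,0,0.1,0,0,1],
    [0,0,0,0.1,0,0,1],
    [0,0,0,0.1,0,0,1],
    [0,0,0,0.1,0,0,1],
    [0,0,0,0,0,0,0.24],
  ],
)

```text
time: 14.45
eef_pos: [0.4589, 0.0791, 0.0987]
orientation: [-1.639, -2.678, 0.002]
wrist_force: [0.3, 0.0, -0.2]
finger_gap: 0.0852
gripper_force: 0.0
```

```bash
python3 p.py 0.4614 0.0788 0.0265 117.2; python3 w.py w5
python3 - <<'E'
from h import *
import pickle
d=pickle.load(open('w5.pkl','rb'));E=ext(d,d['s'])
hsv=cv2.cvtColor(d['img'],cv2.COLOR_RGB2HSV)
for p in [(a,b) for a in(-1,1) for b in (-1,1)]:
    o=R.from_euler('z',27.2,degrees=True).as_matrix()@[p[0]*.03,p[1]*.015,0]
    print(p,np.round(proj(d,[.4614+o[0],.0788+o[1],.045],E),1))
m=cv2.inRange(hsv,(10,60,130),(22,255,255))
cs,_=cv2.findContours(m,cv2.RETR_EXTERNAL,cv2.CHAIN_APPROX_NONE)
for c in cs:
    if cv2.contourArea(c)>1500:
        bx=cv2.boxPoints(cv2.minAreaRect(c)); print(bx.round(0).tolist()); q=np.array([ray(d,*b,.045,E)[:2] for b in bx]); e=np.roll(q,-1,0)-q
        print(q.mean(0).round(4),np.linalg.norm(e,axis=1).round(4),np.degrees(np.arctan2(e[:,1],e[:,0])).round(1))
E
```

```text
14.45 [0.4589 0.0791 0.0987] xyaw 117.07 tilt [-0.002  0.    -1.   ] q [-0.    0.27 -0.48  0.83  0.    1.09] gap 0.08521836707994741 0.0 [ 0.3  0.  -0.2]
units [-0.03   0.045  1.444]
turn -0.026879514216165034
[0.45887029 0.07911265 0.09870653] [-1.63896289e+00 -2.67798743e+00  1.74874977e-03] [-0.005  0.267 -0.479  0.826  0.     1.094]
[  479     0   151   241 18054] [534.6  93.6] [0.5103 0.2039 0.03  ]
[   0   84   95   34 1465] [ 45.8 100.1] [0.3007 0.0939 0.03  ]
[ 267  230  121   76 6214] [328.9 269.7] [0.4632 0.0787 0.03  ]
[ 189  367   70   67 2816] [223.9 399.3] [ 0.4447 -0.0246  0.03  ]
[  69  448   54   32 1178] [ 97.3 466.5] [ 0.392  -0.1089  0.03  ]
(-1, -1) [268.6 305.3]
(-1, 1) [266.1 250.1]
(1, -1) [384.1 305. ]
(1, 1) [386.6 249.7]
[[180.0, 418.0], [195.0, 378.0], [258.0, 401.0], [243.0, 441.0]]
[ 0.4437 -0.0198] [0.0289 0.0373 0.0296 0.0386] [  94.8    3.4  -82.6 -177.5]
[[267.0, 251.0], [387.0, 251.0], [387.0, 305.0], [267.0, 305.0]]
[0.4618 0.0787] [0.0598 0.0294 0.0623 0.0294] [  27.   -60.3 -152.9  114.7]
[[437.0, 82.0], [505.0, -31.0], [556.0, 0.0], [488.0, 113.0]]
[0.477  0.2081] [0.0496 0.0257 0.0505 0.0277] [ 87.5   1.  -90.3 178.8]
```

play_rows(
  deltas=[
    [0,-0.03,0.045,0.3,0,0,0],
    [0,0,0,0.5,0,0,0],
    [0,0,0,0.4,0,0,0],
    [0,0,0,0.24,0,0,0],
    [0,0,0,0,0,0,0],
    [255,0,0,0,0,0,0],
    [255,0,0,0,0,0,0],
    [255,0,0,0,0,0,0],
    [255,0,0,0,0,0,0],
    [255,0,0,0,0,0,0],
  ],
  newtons=30,
)

```text
time: 15.5
eef_pos: [0.4629, 0.0788, 0.0286]
orientation: [1.636, 2.681, 0.001]
wrist_force: [-1.0, -0.6, 6.3]
finger_gap: 0.0597
gripper_force: 33.3
```

```bash
python3 p.py
```

```text
15.5 [0.4629 0.0788 0.0286] xyaw 117.21 tilt [ 0.001 -0.    -1.   ] q [-0.01  0.36 -0.58  0.63 -0.    1.09] gap 0.059657800678933545 33.30074429512024 [-1.  -0.6  6.3]
```

play_rows(
  deltas=[
    [255,0,0,-0.2,0,0,0],
    [255,0,0,-0.4,0,0,0.95],
    [255,0,0,-0.5,0,0,0.95],
    [255,0,0,-0.5,0,0,0.95],
    [255,0,0,-0.4,0,0,0.95],
    [255,0,0,-0.1,0,0,0.98],
    [255,0,0,0,0,0,0],
  ],
)

```text
time: 16.2
eef_pos: [0.4629, 0.0789, 0.1344]
orientation: [2.157, 2.282, 0.003]
wrist_force: [-0.1, 0.4, -1.9]
finger_gap: 0.0594
gripper_force: 32.9
```

```bash
python3 p.py 0.4215 -0.1268 0.13 93.3
```

```text
16.2 [0.4629 0.0789 0.1344] xyaw 93.22 tilt [ 0.002  0.    -1.   ] q [-0.01  0.24 -0.41  0.92  0.    1.51] gap 0.05938631119253002 32.89857029914856 [-0.1  0.4 -1.9]
units [-4.06  -1.059  0.086]
turn -0.015150567387757974
```

play_rows(
  deltas=[
    [255,-0.3,-0.08,0,0,0,0],
    [255,-0.5,-0.13,0,0,0,0],
    [255,-0.5,-0.13,0,0,0,0],
    [255,-0.5,-0.13,0,0,0,0],
    [255,-0.5,-0.13,0,0,0,0],
    [255,-0.5,-0.13,0,0,0,0],
    [255,-0.5,-0.13,0,0,0,0],
    [255,-0.5,-0.13,0,0,0,0],
    [255,-0.26,-0.07,0.08,0,0,0],
    [255,0,0,0,0,0,0],
  ],
)

```text
time: 17.2
eef_pos: [0.4206, -0.1279, 0.1284]
orientation: [-2.156, -2.284, 0.001]
wrist_force: [0.5, 0.2, -0.1]
finger_gap: 0.0597
gripper_force: 32.9
```

```bash
sleep 0; python3 p.py 0.4215 -0.1268 0.05 93.3; python3 w.py w6 ; python3 ov.py w6
python3 - <<'E'
from h import *
import pickle
d=pickle.load(open('w6.pkl','rb'));E=ext(d,d['s'])
p=[proj(d,np.array([.4196,-.0933,0])+R.from_euler('z',3.3,degrees=True).as_matrix()@[a*.05,b*.065,.018],E) for a in(1,-1) for b in(1,-1)]; print(np.round(p))
print(np.round([proj(d,np.array([.4196,-.0933,0])+R.from_euler('z',3.3,degrees=True).as_matrix()@[a*.03,-.045*0+.015+b*.03,.063],E) for a in(1,-1) for b in(1,-1)]))
E
```

```text
17.2 [ 0.4206 -0.1279  0.1284] xyaw 93.31 tilt [-0.001  0.    -1.   ] q [-0.48  0.2  -0.49  0.89 -0.    1.03] gap 0.059727090542866124 32.889779806137085 [ 0.5  0.2 -0.1]
units [0.021 0.021 1.568]
turn 0.001866813256168598
[ 0.42056438 -0.12793985  0.12839617] [-2.15584763e+00 -2.28410671e+00  6.13640049e-04] [-0.481  0.196 -0.486  0.889 -0.     1.032]
[  229    79   187   311 49240] [324.  230.6] [ 0.421  -0.1158  0.03  ]
[[410.  79.]
 [398. 287.]
 [238.  79.]
 [249. 287.]]
[[387. 111.]
 [381. 232.]
 [262. 111.]
 [267. 232.]]
```

play_rows(
  deltas=[
    [255,0.02,0.02,0.2,0,0,0],
    [255,0,0,0.3,0,0,0],
    [255,0,0,0.3,0,0,0],
    [255,0,0,0.3,0,0,0],
    [255,0,0,0.25,0,0,0],
    [255,0,0,0.15,0,0,0],
    [255,0,0,0.05,0,0,0],
    [255,0,0,0,0,0,0],
  ],
)

```text
time: 18.05
eef_pos: [0.4221, -0.1254, 0.0511]
orientation: [-2.156, -2.285, 0.0]
wrist_force: [0.4, 0.7, 0.3]
finger_gap: 0.0596
gripper_force: 32.9
```

```bash
python3 p.py 0.4214 -0.1243 0.0466 93.3
```

```text
18.05 [ 0.4221 -0.1254  0.0511] xyaw 93.34 tilt [-0.  0. -1.] q [-0.47  0.29 -0.62  0.67  0.    1.04] gap 0.05963294497822205 32.90725886821747 [0.4 0.7 0.3]
units [ 0.023 -0.012  0.091]
turn 0.0075401565293987
```

play_rows(
  deltas=[
    [255,0,-0.01,0.03,0,0,0],
    [255,0,0,0.03,0,0,0],
    [255,0.02,0,0,0,0,0],
    [255,0,0,0.02,0,0,0],
    [255,0,0,0,0,0,0],
  ],
)

```text
time: 18.55
eef_pos: [0.4216, -0.1248, 0.0473]
orientation: [2.157, 2.284, 0.0]
wrist_force: [-0.8, -0.4, -1.1]
finger_gap: 0.0596
gripper_force: 32.9
```

play_rows(
  deltas=[
    [255,0.01,0,0.015,0,0,0],
    [255,0,0,0.01,0,0,0],
    [255,0,0,0,0,0,0],
  ],
)

```text
time: 18.85
eef_pos: [0.4216, -0.1245, 0.0466]
orientation: [2.156, 2.284, 0.0]
wrist_force: [-3.7, 1.2, 15.2]
finger_gap: 0.0595
gripper_force: 34.7
```

play_rows(
  deltas=[
    [255,0,0,-0.01,0,0,0],
    [0,0,0,0,0,0,0],
    [0,0,0,0,0,0,0],
    [0,0,0,0,0,0,0],
    [0,0,0,0,0,0,0],
    [0,0,0,-0.2,0,0,0],
    [0,0,0,-0.6,0,0,0],
    [0,0,0,-0.8,0,0,0],
    [0,0,0,-0.8,0,0,0],
    [0,0,0,-0.8,0,0,0],
  ],
)

```text
time: 19.85
eef_pos: [0.4211, -0.1241, 0.209]
orientation: [2.156, 2.284, 0.0]
wrist_force: [1.0, -0.7, -0.7]
finger_gap: 0.0856
gripper_force: 0.0
```

play_rows(
  deltas=[
    [0,0,0,-0.8,0,0,0],
    [0,0,0,-0.4,0,0,0],
    [0,0,0,0,0,0,0],
  ],
)

```text
time: 20.15
eef_pos: [0.4223, -0.1247, 0.2697]
orientation: [2.154, 2.281, 0.002]
wrist_force: [0.1, 0.3, -0.6]
finger_gap: 0.0856
gripper_force: 0.0
```

```bash
python3 p.py; python3 w.py w7
python3 - <<'E'
from h import *
import pickle
d=pickle.load(open('w7.pkl','rb'));E=ext(d,d['s'])
hsv=cv2.cvtColor(d['img'],cv2.COLOR_RGB2HSV)
m=cv2.inRange(hsv,(10,60,130),(18,255,255)); m=cv2.morphologyEx(m,cv2.MORPH_OPEN,np.ones((3,3)))
Rz=R.from_euler('z',3.3,degrees=True).as_matrix()
cs,_=cv2.findContours(m,cv2.RETR_EXTERNAL,cv2.CHAIN_APPROX_NONE)
for c in cs:
    if cv2.contourArea(c)>800:
        q=np.array([(Rz.T@(ray(d,*b,.063,E)-[.4196,-.0933,.018]))[:2]*1000 for b in c[:,0]]); r=cv2.minAreaRect(q.astype(np.float32)); print(np.round(r[0],1),np.round(r[1],1),r[2], q.min(0).round(1),q.max(0).round(1))
E
```

```text
20.15 [ 0.4223 -0.1247  0.2697] xyaw 93.29 tilt [ 0.004 -0.002 -1.   ] q [-0.47  0.11 -0.19  1.27 -0.    1.04] gap 0.08558590528615144 0.0 [ 0.1  0.3 -0.6]
[ 0.42228186 -0.12474239  0.26971874] [2.15354000e+00 2.28090594e+00 2.08632120e-03] [-0.473  0.108 -0.191  1.268 -0.     1.041]
[  268   103   106   134 12861] [320.4 166.5] [ 0.4197 -0.0862  0.03  ]
[ 473  113   51  212 2050] [500.3 229.2] [ 0.6023 -0.1377  0.03  ]
[0.4 0. ] [90.4 61.2] 89.45643615722656 [-30.5 -45.1] [31.2 45. ]
```

The layer measures 90.4 × 61.2 mm, centred to within 0.4 mm. Next is a look at the mirror.

play_rows(
  deltas=[
    [0,-0.5,0,-0.1,0,0,0],
    [0,-0.5,0,-0.1,0,0,0],
    [0,-0.5,0,-0.1,0,0,0],
    [0,-0.5,0,-0.1,0,0,0],
    [0,-0.5,0,-0.1,0,0,0],
    [0,-0.4,0,-0.1,0,0,0],
    [0,-0.2,0,0,0,0,0],
    [0,0,0,0,0,0,0],
    [0,0,0,0,0,0,0],
  ],
)

```text
time: 21.1
eef_pos: [0.4302, -0.2783, 0.2959]
orientation: [-2.156, -2.283, -0.0]
wrist_force: [0.4, 0.2, -0.2]
finger_gap: 0.0855
gripper_force: 0.0
```

```bash
python3 p.py; python3 w.py w8 >/dev/null
python3 - <<'E'
from h import *
import pickle
for n in ['scene','side']:
    d=optics.get_image(n); pickle.dump(d,open(n+'8.pkl','wb'))
s=pickle.load(open('side.pkl','rb'))['img']; w=pickle.load(open('w8.pkl','rb'))
im=w['img'].copy()
# grid ticks
for x in range(0,640,100): cv2.line(im,(x,0),(x,6),(255,0,0),1)
for y in range(0,480,100): cv2.line(im,(0,y),(6,y),(255,0,0),1)
a=cv2.resize(im,(800,600),interpolation=cv2.INTER_CUBIC)
b=cv2.resize(s[250:325,175:235],(240,300),interpolation=cv2.INTER_CUBIC)
a[300:,:240]=b   # side inset, scale 4
save('last.png',a)
E
```

```text
21.1 [ 0.4302 -0.2783  0.2959] xyaw 93.29 tilt [-0.001  0.001 -1.   ] q [-0.73  0.23  0.04  1.38  0.    0.78] gap 0.08547418199031755 0.0 [ 0.4  0.2 -0.2]
```

View pics/last.png

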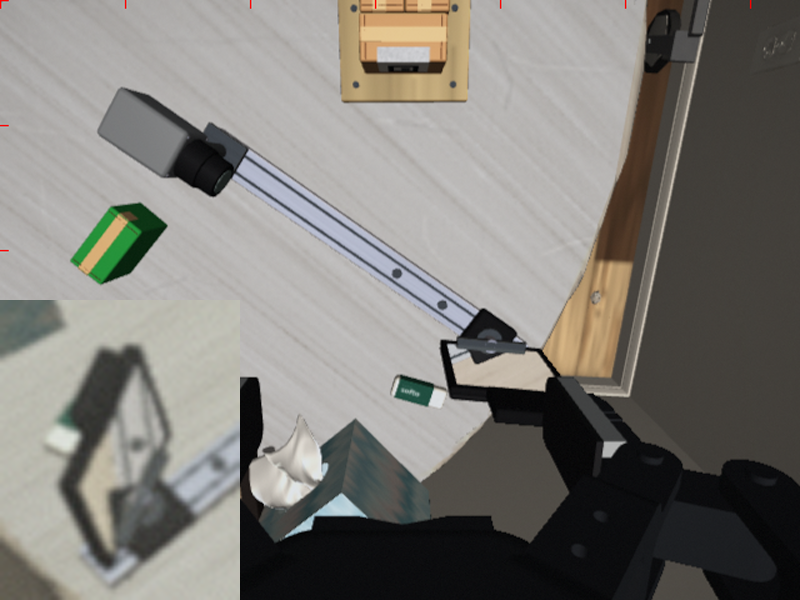

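The picture (1.25× scale) shows the lens front at (221,182) and the rail from (240,164) to (475,322). The pivot plate is at (490,335). The glass faces the slab side, with its frame bottom edge from (440,343) to (547,350) and top edge from (450,397) to (558,402). The tab is at (515,405), partly hidden by a finger, and the eraser and tissue box sit nearby at (418,390) and (345,480). C's label faces outward at (403,58).

```bash
cat > m4.py <<'E'
from h import *
import pickle
d=pickle.load(open('w8.pkl','rb'));E=ext(d,d['s'])
W=lambda u,v,z: ray(d,u/1.25,v/1.25,z,E)
L=W(221,182,.098); print('lens',L.round(4))
a=(W(247,150,.01)+W(232,178,.01))/2; b=(W(487,310,.01)+W(462,335,.01))/2
dr=(b-a)/np.linalg.norm(b-a); print('rail',a.round(4),b.round(4),np.degrees(np.arctan2(dr[1],dr[0])))
n=np.array([-dr[1],dr[0],0]); print('lens off rail line',(L-a)@n)
Lp=L-n*((L-a)@n); P=Lp+.24*dr; print('pivot from lens',(L+.24*dr).round(4),'proj on rail',P.round(4), 'disk',W(487,340,.02).round(4))
for nm,p,z in [('bl',(440,343),.038),('br',(547,350),.038),('tl',(450,397),.127),('tr',(558,402),.127)]: print(nm,W(*p,z).round(4))
print('tab top L',W(490,395,.163).round(4))
s=pickle.load(open('side.pkl','rb')); S=lambda u,v,z: ray(s,175+u/4,250+(v-300)/4,z)
for nm,p,z in [('tl',(65,485),.127),('tr',(130,348),.127),('bl',(110,565),.038),('br',(170,430),.038),('tab1',(75,420),.163),('tab2',(108,352),.163)]: print('side',nm,S(*p,z).round(4))
# eraser, tissue
print('eraser',W(418,390,.006).round(3),'tissue corner',W(352,420,.112).round(3),W(430,480,.0).round(3))
print('label',W(403,70,.063).round(3))
E
python3 m4.py
```

```text
lens [ 0.3062 -0.2253  0.098 ]
rail [ 0.2897 -0.2141  0.01  ] [ 0.4996 -0.3421  0.01  ] -31.358971977919936
lens off rail line -0.0009715028322575155
pivot from lens [ 0.5111 -0.3502  0.098 ] proj on rail [ 0.5116 -0.3493  0.098 ] disk [ 0.5108 -0.3547  0.02  ]
bl [ 0.4668 -0.3532  0.038 ]
br [ 0.56   -0.3544  0.038 ]
tl [ 0.4673 -0.359   0.127 ]
tr [ 0.542  -0.3586  0.127 ]
tab top L [ 0.4863 -0.3381  0.163 ]
side tl [ 0.5542 -0.3579  0.127 ]
side tr [ 0.4709 -0.3548  0.127 ]
side bl [ 0.5545 -0.3532  0.038 ]
side br [ 0.4683 -0.35    0.038 ]
side tab1 [ 0.5359 -0.3514  0.163 ]
side tab2 [ 0.4956 -0.3498  0.163 ]
eraser [ 0.453 -0.415  0.006] tissue corner [ 0.399 -0.389  0.112] [ 0.472 -0.519  0.   ]
label [ 0.423 -0.144  0.063]
```

```bash
python3 p.py 0.513 -0.351 0.26 178
```

```text
21.25 [ 0.4303 -0.2782  0.2965] xyaw 93.34 tilt [-0.  0. -1.] q [-0.73  0.23  0.04  1.38  0.    0.78] gap 0.08558876288064493 0.0 [ 1.   0.2 -0.1]
units [-1.55   1.566  0.729]
turn -16.932494895410013
```

play_rows(
  deltas=[
    [0,-0.39,0.39,0.1,0,0,0],
    [0,-0.39,0.39,0.1,0,0,0],
    [0,-0.39,0.39,0.1,0,0,0],
    [0,-0.38,0.39,0.1,0,0,0],
    [0,0,0,0,0,0,-1],
    [0,0,0,0,0,0,-1],
    [0,0,0,0,0,0,-1],
    [0,0,0,0,0,0,-1],
    [0,0,0,0,0,0,-1],
    [0,0,0,0,0,0,-1],
  ],
)

```text
time: 22.25
eef_pos: [0.5129, -0.3512, 0.2766]
orientation: [-1.486, -2.768, -0.0]
wrist_force: [0.2, 1.2, 0.2]
finger_gap: 0.0855
gripper_force: 0.0
```

play_rows(
  deltas=[
    [0,0,0,0,0,0,-1],
    [0,0,0,0,0,0,-1],
    [0,0,0,0,0,0,-1],
    [0,0,0,0,0,0,-1],
    [0,0,0,0,0,0,-1],
    [0,0,0,0,0,0,-1],
    [0,0,0,0,0,0,-1],
    [0,0,0,0,0,0,-1],
    [0,0,0,0,0,0,-1],
    [0,0,0,0,0,0,-1],
  ],
)

```text
time: 23.25
eef_pos: [0.5128, -0.3512, 0.2766]
orientation: [-0.177, -3.137, -0.0]
wrist_force: [-0.2, -0.1, -0.8]
finger_gap: 0.0858
gripper_force: 0.0
```

play_rows(
  deltas=[
    [0,0,0,0,0,0,-0.93],
    [0,0,0,0,0,0,0],
    [0,0,0,0,0,0,0],
  ],
)

```text
time: 23.55
eef_pos: [0.5128, -0.3515, 0.2766]
orientation: [0.06, 3.141, -0.0]
wrist_force: [-0.4, 0.2, -0.0]
finger_gap: 0.0856
gripper_force: 0.0
```

```bash
python3 p.py 0.513 -0.351 0.152 178; python3 w.py w9 >/dev/null
python3 - <<'E'
from h import *
import pickle
d=pickle.load(open('w9.pkl','rb'));E=ext(d,d['s'])
Rz=R.from_euler('z',-2,degrees=True).as_matrix()
pts=np.array([proj(d,np.array([.512,-.351,0])+Rz@[a*.02,b*.005,.163],E) for a,b in [(1,1),(1,-1),(-1,-1),(-1,1)]]); print('expected tab top px',pts.round())
g=cv2.cvtColor(d['img'],cv2.COLOR_RGB2GRAY)
x0,x1=int(pts[:,0].min())-60,int(pts[:,0].max())+60; y0,y1=max(0,int(pts[:,1].min())-60),min(479,int(pts[:,1].max())+40)
print(x0,y0)
for y in range(y0,y1,6): print(y,' '.join('%3d'%v for v in g[y,x0:x1:6]))
E
```

```text
23.55 [ 0.5128 -0.3515  0.2766] xyaw 177.83 tilt [ 0. -0. -1.] q [-0.73  0.43  0.29  1.43  0.   -0.69] gap 0.08559010059463032 0.0 [-0.4  0.2 -0. ]
units [-0.004  0.011  2.492]
turn -0.03426282922748101
expected tab top px [[330. 270.]
 [315. 270.]
 [315. 212.]
 [330. 212.]]
254 151
151  78  74  35 210 212 209 212 209 213 212 208 219 211 138 198 210 213 208 212 208 211 212 214
157  75  76 171 208 212 211 212 215 215 209 217 213 207 208 140  83 197 102 206 209 212 215 213
163 240 240 205 211 209 213 212 216 213 212   8   8 179 171 213 201 167 213 211 213 213 214 212
169 241 239 212 212 214 210 217 212 209 200  19  38 207 196 214 213 188 197 212 211 214 214 212
175 210 209 213 211 211 216 214 208 214 112  25  40  72 215 213 101 215 212 212 213 213 213 214
181 205 214 211 213 214 215 214 211 215 109  26  39 126 215 212 212 207 214 214 217 212 214 214
187 211 212 212 212 216 214 207 214 211  13  26  38  45  19  84 221 213 212 214 213 213 210 213
193 213 213 211 217 215 208 214 215 210  19  26  38  52  38  36  36 212 218 216 215 210 216 216
199 216 214 216 215 212 212 214 208  23  22  26 
[... 1075 characters left out ...]
 127 147 177 206 216 215 209
271 197 201 202 204 203 202 199 197 195 198  27  32 198 199 205 207 207 206 203 177 152 195 197
277 195 191 186 184 182 179 177 173 171 171  25  30 184 188 188 193 198 203 206 205 200 201 201
283 194 196 194 192 189 185 182 179 175 174 174 177 175 170 165 162 156 148 138 129 119 113 107
289 143 148 152 159 161 141 174 171 164 157  79  80  79  77  77  74  71  70  68  67  67  68  69
295 201 203 186 186 197 161 161 164 162 154  62  62  62  62  64  64  65  65  67  69  72  73  72
301 190 185 183 179 174 176 181 183 182 180  74  74  71  71  68  65  62  62  65  69  73  74  73
307 183 181 178 175 182 191 191 190 189 190  74  73  73  71  71  72  72  70  66  62  64  67  69
```

The pixel values show the dark tab top at columns 314–330, rows 208–270, matching the prediction. I'll descend and pinch.

play_rows(
  deltas=[
    [0,0,0,0.4,0,0,0],
    [0,0,0,0.5,0,0,0],
    [0,0,0,0.5,0,0,0],
    [0,0,0,0.5,0,0,0],
    [0,0,0,0.4,0,0,0],
    [0,0,0,0.18,0,0,0],
    [0,0,0,0,0,0,0],
  ],
  newtons=25,
)

```text
time: 24.3
eef_pos: [0.5124, -0.3516, 0.1518]
orientation: [-0.058, -3.14, -0.002]
wrist_force: [-0.3, -0.7, 0.3]
finger_gap: 0.0852
gripper_force: 0.0
```

play_rows(
  deltas=[
    [255,0,0,0,0,0,0],
    [255,0,0,0,0,0,0],
    [255,0,0,0,0,0,0],
    [255,0,0,0,0,0,0],
    [255,0,0,0,0,0,0],
    [255,0,0,0,0,0,0],
    [255,0,0,0,0,0,0],
    [255,0,0,0,0,0,0],
  ],
)

```text
time: 25.1
eef_pos: [0.5128, -0.3524, 0.1529]
orientation: [0.057, 3.141, -0.001]
wrist_force: [-1.3, -3.3, 4.6]
finger_gap: 0.0097
gripper_force: 29.8
```

```bash
python3 p.py 0.513 -0.351 0.152 220.75; python3 -c "
from h import *
print(bot.read_state()['moment'])"
```

```text
25.1 [ 0.5128 -0.3524  0.1529] xyaw 177.93 tilt [ 0.    -0.001 -1.   ] q [-0.73  0.47  0.01  1.11 -0.   -0.7 ] gap 0.009665661517582805 29.76734608411789 [-1.3 -3.3  4.6]
units [-0.002  0.028  0.017]
turn -8.564949331643163
[-0.64300439  0.20548767 -0.05895649]
```

play_rows(
  deltas=[
    [255,0,0,0,0,0,-0.6],
    [255,0,0,0,0,0,-0.9],
    [255,0,0,0,0,0,-0.9],
    [255,0,0,0,0,0,-0.9],
    [255,0,0,0,0,0,-0.9],
    [255,0,0,0,0,0,-0.9],
    [255,0,0,0,0,0,-0.9],
    [255,0,0,0,0,0,-0.9],
    [255,0,0,0,0,0,-0.9],
    [255,0,0,0,0,0,-0.76],
  ],
  newtons=45,
)

```text
time: 26.1
eef_pos: [0.5124, -0.3512, 0.1528]
orientation: [-1.098, 2.943, 0.002]
wrist_force: [-4.4, 4.6, 10.1]
finger_gap: 0.0093
gripper_force: 48.9
```

play_rows(
  deltas=[
    [255,0,0,0,0,0,0],
    [255,0,0,0,0,0,0],
    [255,0,0,0,0,0,0],
    [255,0,0,0,0,0,0],
  ],
)

```text
time: 26.5
eef_pos: [0.5124, -0.3511, 0.1528]
orientation: [-1.094, 2.945, 0.002]
wrist_force: [-3.6, 4.8, 8.6]
finger_gap: 0.0092
gripper_force: 48.9
```

```bash
python3 p.py 0.513 -0.352 0.152 220.75
python3 - <<'E'
from h import *
import pickle
print(bot.read_state()['moment'])
d=optics.get_image('side'); pickle.dump(d,open('side9.pkl','wb'))
# cartons still in place? orange mask on slab before/after; mirror frame dark pixels
for n in ('side8','side9'):
    e=pickle.load(open(n+'.pkl','rb')); h=cv2.cvtColor(e['img'],cv2.COLOR_RGB2HSV)
    m=cv2.inRange(h[240:330,300:370],(10,100,130),(18,255,255)); q=cv2.moments(m,True); print(n,q['m00'],q['m10']/q['m00'],q['m01']/q['m00'])
g=cv2.cvtColor(d['img'],cv2.COLOR_RGB2GRAY)
for y in range(262,324,3): print(y,' '.join('%3d'%v for v in g[y,165:245:3]))
E
```

```text
26.5 [ 0.5124 -0.3511  0.1528] xyaw -139.25 tilt [-0.     0.001 -1.   ] q [-0.73  0.47  0.01  1.11  0.   -1.44] gap 0.009187155273244622 48.89736771583557 [-3.6  4.8  8.6]
units [ 0.001 -0.021  0.017]
turn 0.0003496761553833494
[ 0.83447819  0.81349449 -0.04565487]
side8 684.0 34.54824561403509 43.203216374269005
side9 619.0 34.60258481421648 43.462035541195476
262  72  64  63  49  51  53  54  55  55 105 122  96  58  58  60  61  61 180 215 218 213 214 218 215 213 211 212
265  64  99  68  59  53  70  90  53  50  60  61  69  60  60  98 196 203 219 218 215 216 216 211 211 212 214 217
268  56  74  64  57  65  67  68  59  57  59  57  62  69  62 120 215 219 215 215 215 211 212 210 213 213 217 220
271  48  50  51  56  56  62  59  59  56  60  65  61  80 105  75 212 215 214 213 215 211 208 216 215 216 219 214
274 193 143  88  50  50  53  55 144 111  61 113  61  63  99  63 202 216 213 213 210 210 214 217 219 214 219 208
277 212 212 216 207 191 136 173 214 200  56  96  67  62  83 160 214 211 210 211 215 214 218 216 216 214 198 163
280 215 211 211 214 211 213 212 212 164  76  70  96  53  80 210 
[... 915 characters left out ...]
 174 215 215 217 217 218 217
307 115 110 122 175 208 214 212 214 207 213 211 209 175  60  69  60  67  82  71 188 218 219 216 218 215 218 214
310 111 109 109 105 173 200 210 209 212 211 207 203 180 177  66  65  62  85 203 215 214 219 217 217 212 214 219
313 110 111 110 107 104 156 205 211 209 208 184 180 217 210 133  64  59 118 212 217 217 218 209 212 213 219 216
316 111 106 110 110 107 100 158 204 207 206 206 195 194 178 197 168 136 161 220 218 217 210 215 217 220 217 216
319 104 108 111 109 107 104  99 140 202 210 210 203 205 175 167 206 216 218 215 213 213 215 218 218 218 216 211
322 102 109 111 110 106 108 104  97 146 195 212 212 206 198 209 217 216 215 212 214 216 216 218 215 213 211 218
```

Run:
```python
from h import *
import pickle
d=pickle.load(open('side9.pkl','rb'))
for a in (-2.,35,40.75,46):
    t=np.radians(a); print(a,[np.round(proj(d,[.5125+k*.046*np.cos(t),-.3515+k*.046*np.sin(t),z])).tolist() for k in(-1,1) for z in(.036,.128)])
h=cv2.cvtColor(d['img'],cv2.COLOR_RGB2HSV); print(bot.read_state()['time'])
for n in ('side8','side9'):
    e=pickle.load(open(n+'.pkl','rb'))['img'][240:320,295:370].astype(int)
    if n=='side8': a0=e
print('max diff on slab area',np.percentile(abs(e-a0).max(2),[50,95,99,100]))
```

```text
-2.0 [[218.0, 282.0], [210.0, 260.0], [202.0, 318.0], [193.0, 298.0]]
35 [[205.0, 283.0], [196.0, 261.0], [216.0, 317.0], [208.0, 297.0]]
40.75 [[203.0, 284.0], [194.0, 262.0], [218.0, 317.0], [210.0, 297.0]]
46 [[201.0, 285.0], [192.0, 263.0], [220.0, 316.0], [212.0, 296.0]]
26.55
max diff on slab area [10. 13. 14. 17.]
```

```bash
python3 -c "
from station import bot
print(bot.sign_off())"
```

```text
the job is handed in; nothing more can be done
None
```

I handed the job in at about 26.6 s. The three-carton layer is on the slab with its label outward, centred to within about 0.4 mm, and the gripper is holding the mirror turned about 43° toward the label. I worked that angle out from measured positions and didn't check it in the mirror image, and the hand-in returned no verdict.

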